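Shake the last lap nuts out of an upturned rinse basket

TASK

Two steel lap nuts are still caught inside the upturned rectangular rinse basket. Lift the basket by its handle, carry it smoothly, still mouth down and with the nuts in it, over the rectangular aluminium tray, and shake or rock it there, end to end, until its weight stops dropping and both nuts lie in the tray. Then put the empty basket back where it stood, mouth down on the steel ledge, and let go.

Things in the scene. Friction and masses are not known exactly. Their poses are not given: they have to be found in the camera images.
- basket: Slotted rectangular steel basket upside down on the ledge, 126 (own x) x 56 (y) x 60 mm, 0.34-0.5 kg empty. On top, midway, a black handle block 24 (x) x 30 (y) mm, from 60 to 110 mm above the mouth. Origin: centre of the mouth plane, z up to the handle. At both short ends the rim turns in as a flat lip 34 mm deep, 4 mm thick; the mouth between is 52 x 50 mm. (The round cup is not it.)
- nut_a: Hexagonal steel nut, 26 mm across flats, 18 mm high, 64-96 g. Origin: its centre. Starts loose on the lip at the basket's +x end; can leave only by sliding along x off the lip into the mouth: when this end is raised by over about 20 degrees (30 to 40 is sure), or by lengthwise jerks. Smooth level carrying keeps it in.
- nut_b: The same kind of nut, on the lip at the basket's -x end; it slides out when that end is raised. Origin: its centre.
- tray: Open rectangular aluminium tray fixed on the ledge, 180 mm (own x) by 150 mm (own y), 35 mm high, wall and floor 4 mm. Origin: centre of its underside. It stands to one side, left or right, with the basket on the other; small things up to 65 mm high stand between them.
Things that resemble listed ones, but are neither listed nor needed, are in the scene too. What is shaped like the basket but green or yellow is not meant.

How it is judged:
By the outcome, as a careful person would: the job done as asked, in the order asked, and still so for the second after the job is handed in, with the robot touching nothing.
It also fails if it takes over 72 s, if anything falls off the work surface, if the arm or the gripper's body presses on something with over 40 N, if the wrist force passes 120 N, or if a joint passes its speed limit or range.

ROBOT

A 6-joint arm with a two-finger parallel gripper is mounted at the origin on the work surface. World frame = base frame: x ahead of the robot, y to its left, z up, the work surface at z = 0. Lengths are in m, angles in rad, forces in N, time in s.
With the tool pointing down it reaches from about 0.325 to 0.875 m from the base axis. Payload 4.4 kg.
Tool frame: the origin (TCP) lies where the fingers leave the gripper's body, on its centre line; the fingertips stand 73 mm ahead of it and the grasp point (between the pads) lies arm.grasp_offset ahead of it (arm.grasp_offset is the distance from the TCP to the grasp point, in m); z points along the fingers, y is the line along which they close (so a half turn about z gives the same grasp; the last joint's range is limited). The gripper opens to 85 mm and grips with 20 to 120 N. Pads are 22 mm wide; open, the fingers measure 114 mm over their backs; the gripper's body (76 mm by 85 mm) begins 54 mm behind the grasp point. The pads swing forward as they close: fully open they stand 13 mm farther back than shut.
Start: joints at [-1.371, 0.207, 1.542, -0, 1.393, -0.15], TCP at [0.197, -0.54, 0.304] pointing down, gripper open.
Joint ranges: [-2.73, 2.73], [-0.86, 2.22], [0.23, 2.46], [-1.11, 4.25], [0.08, 2.63], [-2.82, 2.82]. Speed limits (rad/s): [2.79, 2.79, 3.14, 3.14, 3.14, 3.14].

INTERFACE

Orientations are given as a unit quaternion [x, y, z, w].
In Python, from bench import readout, optics, job_done, find_in, cut_out, arm gives the robot as it stands. The module is installed in compiled form; this text tells all that it offers.
- The arm moves only by the tool jog_arm, never from a script. Its argument "deltas" is a list of rows, each a list of 3 entries, a list of its own where there are three numbers: the gripper command: -1 is fully open, 1 is shut, values between are in proportion, then the shift along the tool's x, y, z scaled (see below), then the turn about the tool's z scaled (see below). A call has 1 to 5 rows; each row shifts and turns the commanded pose from where the row before left it, along the tool's axes as they then stand; what a row does not reach is not made up. The controller multiplies each number of a shift by 0.025 m and each number of a turn by 45 degrees. A row lasts 1/12 s, in which the tool goes at most 41.7 mm and 7.16 degrees, less where a joint would pass 70% of its speed; a pose out of reach is approached as far as the arm can. A call with a number of a shift or a turn outside -1 to 1 is refused whole. A call with a gripper value outside its range is refused whole. The fingers move at their own pace and stop on an object; "squeeze" is the grip in N (left out, the last holds). Time passes only in rows, so rows that do not move let the fingers close. It gives the time, the measured TCP pose, the force, the opening and the grip force at its end, in the units of the state.
- readout.get_state(): the state, without advancing time (a new reading comes with each control period).
- optics.get_image(name): name is "side" or "top"; returns the picture (400x640x3 uint8, red, green, blue); there is no depth.
- optics.calibration(name): a dict with "mtx" (3x3 intrinsics, pixels), "k1" (the pictures are not rectified: a ray, as slopes to the right and down, at radius r is drawn at 1 + k1 r^2 times it, then the intrinsics apply), "xyz" and "attitude" of the camera in the world. Camera axes: x right, y down, z forward; pixel columns grow to the right and rows downward; lengths in m; the calibration is good to about 2 mm. A picture is of the moment at which its call begins. calibration takes no time and is no camera call.
- job_done(): hands the job in; it is judged then, once.
Trained networks look in the newest picture that a camera, given by its name, has taken for a name from the list of things; names that differ only in an ending like _2 or _b are one class to them, and where a whole thing is asked for, a point or a joint stands for the part that bears it (a point fixed in the world has none). Each returns a list of dicts, best first, with "p" (0 to 1); they miss things now and then, are a little off and sometimes report something else, mostly with a low value. They report only what shows in the picture. A call takes as long as a camera call. They do not tell look-alikes from the thing itself.
- find_in(camera, target): "at" ([x, y, z] in m, in the coordinates of the camera as it stood for that picture, good to about 4 mm: the middle of the surface that is visible of it).
- cut_out(camera, target): "pixels" (400x640 bool, what is visible of it).
The state is a dict: "clock": time; "joints": joint angles; "joint_velocities": joint speeds; "effort": joint torques, N m; "tool_pos": TCP position; "tool_rot": TCP orientation; "ft_force": force on the tool from outside, world axes, zero at the start; "ft_torque": the same for the moment, N m; "gripper_width": finger opening in m; "grasp_force": force on a finger pad.
Only numpy, scipy, OpenCV 4.12 (cv2) and the standard library are available. Lean on these libraries where they do the work, as an engineer would, in place of code of your own. Each camera call takes 0.05 s, during which the arm holds its last target. There are 200 camera calls.

## Working session

There is one attempt and no reset: what is moved stays moved. The work goes in short steps, Python scripts to look and compute and a tool call to move; the robot and the scene stay as the last step left them, time stands still between calls to the robot, and variables do not carry over. Pictures are saved under pics/ and viewed, at most 13 in all, crops included, and the job is handed in when it is done.

Besides the shell and the picture viewer there is one more tool, called after "Request:" in YAML: its name, and indented under it one key for each argument. jog_arm: Moves the arm, as the interface text tells. Its arguments: {"type":"object","properties":{"deltas":{"type":"array"},"squeeze":{"type":"number"}},"required":["deltas"]}

```bash
mkdir -p pics; ls; cat > h.py <<'E'
import numpy as np, cv2
from scipy.spatial.transform import Rotation as R
from bench import readout, optics, job_done, find_in, cut_out, arm
def cam(n):
    c=optics.calibration(n); return np.array(c["mtx"]),c["k1"],np.array(c["xyz"]),c["attitude"]
def rot(a):
    a=np.array(a); return R.from_quat(a).as_matrix() if a.size==4 else a.reshape(3,3)
def world(n,p):
    K,k,x,a=cam(n); return rot(a)@np.array(p)+x
def pix2z(n,u,v,z):
    K,k,x,a=cam(n)
    s=cv2.undistortPoints(np.array([[[u,v]]],float),K,np.array([k,0,0,0.]))[0,0]
    d=rot(a)@np.array([s[0],s[1],1]); return x+d*(z-x[2])/d[2]
def proj(n,P):
    K,k,x,a=cam(n); c=(np.array(P)-x)@rot(a); s=c[...,:2]/c[...,2:]
    s=s*(1+k*(s**2).sum(-1,keepdims=True)); return s@K[:2,:2].T+K[:2,2]
E
python3 - <<'E'
from h import *
print(readout.get_state(), arm.grasp_offset)
for n in ["side","top"]:
    im=optics.get_image(n); cv2.imwrite(f"pics/{n}0.png",im[...,::-1]); print(n,optics.calibration(n))
    for t in ["basket","nut_a","tray"]:
        for d in find_in(n,t): print(t,d["p"],world(n,d["at"]).round(3))
E
```

```text
pics
{'clock': 0.0, 'joints': array([-1.37149508e+00,  2.07444693e-01,  1.54295857e+00, -1.70641045e-08,
        1.39348468e+00, -1.50522040e-01]), 'joint_velocities': array([-0.00148787, -0.0001589 , -0.00030495,  0.0003015 , -0.00126948,
        0.00056997]), 'effort': array([-9.14590491e-04, -3.83041799e+01, -2.91595942e+01, -2.60968645e-04,
        1.05871505e-02, -4.75753112e-06]), 'tool_pos': array([ 0.1969303 , -0.53959841,  0.30270935]), 'tool_rot': array([ 9.84741270e-01,  1.74021018e-01, -2.79962410e-05, -1.14730406e-03]), 'ft_force': array([ 0.1112998 , -1.10828894, -0.24213359]), 'ft_torque': array([-0.0033394 , -0.0041595 , -0.01357017]), 'grasp_force': 0.0, 'gripper_width': 0.08536563357144647} 0.0539
side {'mtx': array([[445.16371852,   0.        , 324.40663605],
       [  0.        , 445.16371852, 198.78395658],
       [  0.        ,   0.        ,   1.        ]]), 'k1': -0.06320020363193249, 'xyz': array([-0.00657372,  0.58825017,  0.96386516]), 'attitude': array([-0.37291417,  0.86778692, -0.30065979,  0.13222926])}
basket 0.93 [0.685 0.216 0.061]
basket 0.92 [0.339 0.295 0.059]
basket 0.83 [0.498 0.25  0.062]
basket 0.83 [0.63  0.392 0.064]
basket 0.67 [0.313 0.462 0.061]
tray 0.69 [ 0.464 -0.232  0.002]
top {'mtx': array([[411.81237653,   0.        , 316.87014053],
       [  0.        , 411.81237653, 193.55428616],
       [  0.        ,   0.        ,   1.        ]]), 'k1': -0.09582724961157979, 'xyz': array([0.34690155, 0.08796744, 1.29096466]), 'attitude': array([-0.7015955 ,  0.70886675, -0.04945325,  0.0531606 ])}
basket 0.94 [0.352 0.283 0.057]
basket 0.76 [0.319 0.453 0.056]
basket 0.65 [0.514 0.23  0.06 ]
basket 0.62 [0.689 0.208 0.06 ]
basket 0.61 [0.642 0.377 0.06 ]
tray 0.78 [ 0.464 -0.232  0.004]
```

View pics/top0.png

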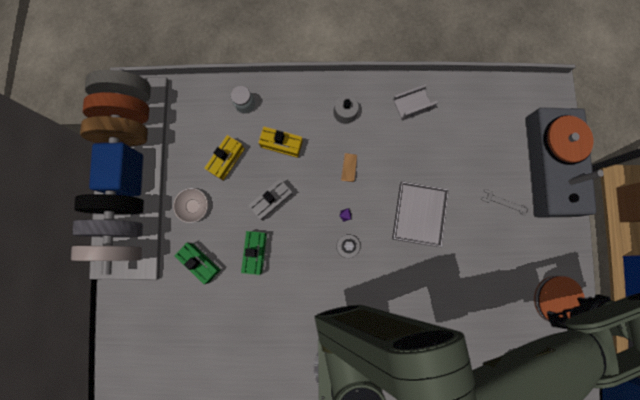

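View pics/side0.png

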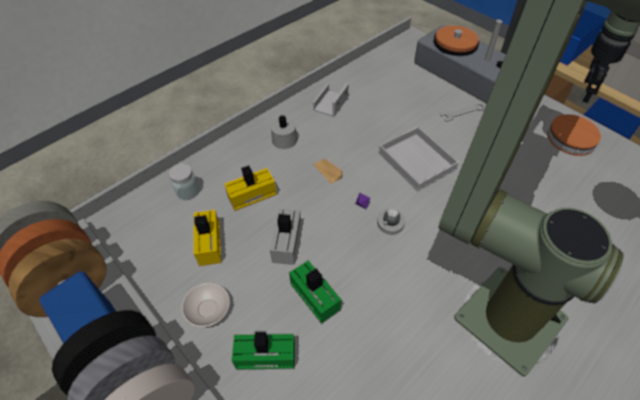

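The top view shows the grey basket with black handle at about (271,198) px, the tray at (420,213), and green/yellow look-alikes around it. Small objects stand between basket and tray at (349,165), (346,214) and (348,245). The side view agrees, with the basket at (286,236). Next I'll fit the poses.

```bash
cat > fit.py <<'E'
from h import *
from scipy.optimize import minimize
def box(x,y,z0,z1): return np.array([[a,b,c] for a in(-x/2,x/2) for b in(-y/2,y/2) for c in(z0,z1)])
BASKET=[box(.126,.056,0,.06),box(.024,.03,.06,.11)]
TRAY=[box(.18,.15,0,.035)]
def sil(n,parts,p):
    m=np.zeros((400,640),np.uint8); Rz=R.from_euler('z',p[2]).as_matrix()
    for b in parts:
        q=proj(n,b@Rz.T+[p[0],p[1],0]); cv2.fillConvexPoly(m,cv2.convexHull(np.round(q*16).astype(np.int32)),1,shift=4)
    return m>0
def fit(masks,parts,xy):
    def cost(p): return -sum((sil(n,parts,p)&m).sum()/(sil(n,parts,p)|m).sum() for n,m in masks)
    best=None
    for y in np.arange(0,np.pi,np.pi/8):
        s=np.array([*xy,y]); r=minimize(cost,s,method='Nelder-Mead',options=dict(initial_simplex=np.vstack([s,s+[.02,0,0],s+[0,.02,0],s+[0,0,.3]]),xatol=1e-4,fatol=1e-4))
        if best is None or r.fun<best.fun: best=r
    return best.x,best.fun
def pick(n,t,xy,z):
    u,v=proj(n,np.array([*xy,z])).round().astype(int)
    c=[d["pixels"] for d in cut_out(n,t) if d["pixels"][v-6:v+7,u-6:u+7].any()]
    return c[0]
E
python3 - <<'E'
from fit import *
for n in("side","top"): optics.get_image(n)
for t,P,xy,z in(("basket",BASKET,(.50,.23),.06),("tray",TRAY,(.464,-.232),.02)):
    ms=[(n,pick(n,t,xy,z)) for n in("side","top")]
    print(t,[m.sum() for _,m in ms])
    print("both",fit(ms,P,xy)); 
    for m in ms: print(m[0],fit([m],P,xy))
E
```

```text
basket [np.int64(1362), np.int64(858)]Traceback (most recent call last):
  File "<stdin>", line 6, in <module>
  File "fit.py", line 15, in fit
    s=np.array([*xy,y]); r=minimize(cost,s,method='Nelder-Mead',options=dict(initial_simplex=np.vstack([s,s+[.02,0,0],s+[0,.02,0],s+[0,0,.3]]),xatol=1e-4,fatol=1e-4))
                           ~~~~~~~~^^^^^^^^^^^^^^^^^^^^^^^^^^^^^^^^^^^^^^^^^^^^^^^^^^^^^^^^^^^^^^^^^^^^^^^^^^^^^^^^^^^^^^^^^^^^^^^^^^^^^^^^^^^^^^^^^^^^^^^^^^^^^^^^^^^
    res = _minimize_neldermead(fun, x0, args, callback, bounds=bounds,
                               **options)
    fxcc = func(xcc)
    fx = function(np.copy(x), *(wrapper_args + args))
  File "fit.py", line 12, in cost
    def cost(p): return -sum((sil(n,parts,p)&m).sum()/(sil(n,parts,p)|m).sum() for n,m in masks)
                         ~~~^^^^^^^^^^^^^^^^^^^^^^^^^^^^^^^^^^^^^^^^^^^^^^^^^^^^^^^^^^^^^^^^^^^^
  File "fit.py", line 12, in <genexpr>
    def cost(p): return -sum((sil(n,parts,p)&m).sum()/(sil(n,parts,p)|m).sum() for n,m in masks)
                              ~~~^^^^^^^^^^^
  File "fit.py", line 9, in sil
    q=proj(n,b@Rz.T+[p[0],p[1],0]); cv2.fillConvexPoly(m,cv2.convexHull(np.round(q*16).astype(np.int32)),1,shift=4)
  File "h.py", line 15, in proj
    K,k,x,a=cam(n); c=(np.array(P)-x)@rot(a); s=c[...,:2]/c[...,2:]
            ~~~^^^
  File "h.py", line 5, in cam
    c=optics.calibration(n); return np.array(c["mtx"]),c["k1"],np.array(c["xyz"]),c["attitude"]
ValueError: time passes only in moves, steps and waits
```

```bash
sed -i 's/^def cam(n):/from functools import lru_cache\n@lru_cache(None)\ndef cam(n):/' h.py
python3 - <<'E'
from fit import *
for n in("side","top"): optics.get_image(n)
for t,P,xy,z in(("basket",BASKET,(.50,.23),.06),("tray",TRAY,(.464,-.232),.02)):
    ms=[(n,pick(n,t,xy,z)) for n in("side","top")]
    print(t,[m.sum() for _,m in ms])
    print("both",fit(ms,P,xy)); 
    for m in ms: print(m[0],fit([m],P,xy))
s=readout.get_state();print(s["clock"],R.from_quat(s["tool_rot"]).as_matrix().round(3))
E
```

```text
basket [np.int64(1366), np.int64(873)]
both (array([0.51543052, 0.23598903, 2.26383676]), np.float64(-1.8616904709587636))
side (array([0.51563438, 0.23577173, 2.28921428]), np.float64(-0.9323308270676691))
top (array([0.51522229, 0.23701953, 2.26773623]), np.float64(-0.9364224137931034))
tray [np.int64(2927), np.int64(2933)]
both (array([ 0.46616531, -0.22748779,  2.94907351]), np.float64(-1.9231024601697))
side (array([ 0.46629947, -0.22809889, -0.19292908]), np.float64(-0.962730870712401))
top (array([ 0.46609555, -0.2254488 ,  2.95749425]), np.float64(-0.9625861503117821))
0.9 [[ 0.939  0.343  0.   ]
 [ 0.343 -0.939 -0.   ]
 [ 0.     0.    -1.   ]]
```

Both fits agree: basket at (0.5155, 0.236) with yaw 130°, tray at (0.466, −0.228) with yaw −11°. I'll move above the basket now.

Request:
jog_arm:
  deltas:
    - [-1, [0.5, -0.5, 0], 0]
    - [-1, [0.9, -0.99, 0], 0]
    - [-1, [0.9, -0.99, 0], 0]
    - [-1, [0.9, -0.99, 0], 0]
    - [-1, [0.9, -0.99, 0], 0]
  squeeze: 100

```text
clock: 1.32
tool_pos: [0.2554, -0.399, 0.3038]
tool_rot: [0.985, 0.174, 0.0, -0.0]
ft_force: [0.1, 0.2, 0.6]
gripper_width: 0.0851
grasp_force: 0.0
```

Request:
jog_arm:
  deltas:
    - [-1, [0.9, -0.99, 0], 0]
    - [-1, [0.9, -0.99, 0], 0]
    - [-1, [0.9, -0.99, 0], 0]
    - [-1, [0.9, -0.99, 0], 0]
    - [-1, [0.9, -0.99, 0], 0]

```text
clock: 1.73
tool_pos: [0.3187, -0.244, 0.3041]
tool_rot: [0.985, 0.174, 0.0, 0.0]
ft_force: [-0.2, 0.5, 0.3]
gripper_width: 0.0852
grasp_force: 0.0
```

Request:
jog_arm:
  deltas:
    - [-1, [0.9, -0.99, 0], 0]
    - [-1, [0.9, -0.99, 0], 0]
    - [-1, [0.9, -0.99, 0], 0]
    - [-1, [0.9, -0.99, 0], 0]
    - [-1, [0.9, -0.99, 0], 0]

```text
clock: 2.15
tool_pos: [0.382, -0.0891, 0.3043]
tool_rot: [0.985, 0.174, 0.001, 0.0]
ft_force: [-0.1, 0.1, 0.7]
gripper_width: 0.0853
grasp_force: 0.0
```

Request:
jog_arm:
  deltas:
    - [-1, [0.9, -0.99, 0], 0]
    - [-1, [0.9, -0.99, 0], 0]
    - [-1, [0.9, -0.99, 0], 0]
    - [-1, [0.9, -0.99, 0], 0]
    - [-1, [0.9, -0.99, 0], 0]

```text
clock: 2.57
tool_pos: [0.4453, 0.0659, 0.3042]
tool_rot: [0.985, 0.174, 0.0, 0.0]
ft_force: [0.8, -0.5, 0.3]
gripper_width: 0.0853
grasp_force: 0.0
```

Request:
jog_arm:
  deltas:
    - [-1, [0.9, -0.99, 0], 0]
    - [-1, [0.9, -0.99, 0], 0]
    - [-1, [0.9, -0.99, 0], 0]
    - [-1, [0.9, -0.99, 0], 0]
    - [-1, [0.9, -0.99, 0], 0]

```text
clock: 2.98
tool_pos: [0.5086, 0.2207, 0.3039]
tool_rot: [0.985, 0.174, 0.0, 0.0]
ft_force: [0.3, -0.3, 0.0]
gripper_width: 0.086
grasp_force: 0.0
```

Request:
jog_arm:
  deltas:
    - [-1, [0, 0, 0.1], -0.153]
    - [-1, [0, 0, 0.1], -0.153]
    - [-1, [0, 0, 0.1], -0.153]
    - [-1, [0, 0, 0.1], -0.153]
    - [-1, [0, 0, 0.1], -0.153]

```text
clock: 3.4
tool_pos: [0.5082, 0.2191, 0.2912]
tool_rot: [0.888, 0.46, -0.0, -0.0]
ft_force: [-0.4, 0.6, 0.7]
gripper_width: 0.0855
grasp_force: 0.0
```

Request:
jog_arm:
  deltas:
    - [-1, [0, 0, 0.1], -0.153]
    - [-1, [0, 0, 0.1], -0.153]
    - [-1, [0, 0, 0.1], -0.153]
    - [-1, [0, 0, 0.1], -0.153]
    - [-1, [0, 0, 0.1], -0.153]

```text
clock: 3.82
tool_pos: [0.5082, 0.2189, 0.2788]
tool_rot: [0.712, 0.702, 0.0, 0.0]
ft_force: [0.9, -0.7, -0.3]
gripper_width: 0.0854
grasp_force: 0.0
```

Request:
jog_arm:
  deltas:
    - [-1, [0, 0, 0.1], -0.153]
    - [-1, [0, 0, 0.1], -0.153]
    - [-1, [0, 0, 0.1], -0.153]
    - [-1, [0, 0, 0.1], -0.153]
    - [-1, [0, 0, 0.1], -0.153]

```text
clock: 4.23
tool_pos: [0.5083, 0.2189, 0.2663]
tool_rot: [0.472, 0.882, 0.0, 0.0]
ft_force: [-0.1, -0.6, 0.1]
gripper_width: 0.0855
grasp_force: 0.0
```

Request:
jog_arm:
  deltas:
    - [-1, [0, 0, 0], -0.153]
    - [-1, [0, 0, 0], 0]
    - [-1, [0, 0, 0], 0]

```text
clock: 4.48
tool_pos: [0.5083, 0.2189, 0.2664]
tool_rot: [0.422, 0.906, 0.0, 0.0]
ft_force: [-0.6, 0.1, 1.1]
gripper_width: 0.0856
grasp_force: 0.0
```

Request:
jog_arm:
  deltas:
    - [-1, [0.17, 0.33, 0.5], 0]
    - [-1, [0.17, 0.33, 0.8], 0]
    - [-1, [0, 0, 0.8], 0]
    - [-1, [0, 0, 0.8], 0]
    - [-1, [0, 0, 0], 0]

```text
clock: 4.9
tool_pos: [0.5126, 0.2354, 0.1895]
tool_rot: [0.422, 0.907, -0.003, -0.003]
ft_force: [-0.6, -0.4, -1.6]
gripper_width: 0.0855
grasp_force: 0.0
```

```bash
python3 - <<'E'
from h import *
im=optics.get_image("side"); c=cv2.resize(im[150:300,200:380,::-1],None,fx=4,fy=4); cv2.imwrite("pics/side1.png",c)
print(readout.get_state()["tool_pos"])
E
```

```text
[0.51365165 0.23565501 0.19154033]
```

View pics/side1.png

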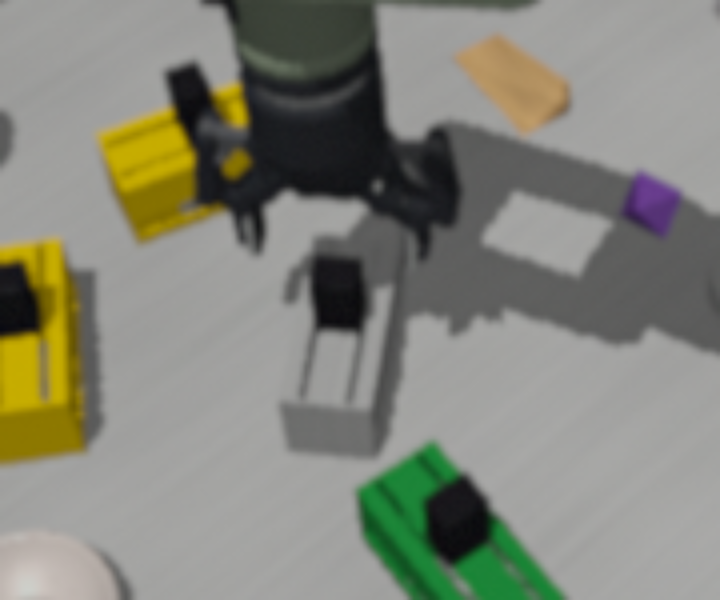

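The crop shows the open fingers either side of the black handle at crop (338,290), centred on it and clear of neighbours. I'll go down and close.

Request:
jog_arm:
  deltas:
    - [-1, [0, 0, 0.6], 0]
    - [-1, [0, 0, 0.6], 0]
    - [-1, [0, 0, 0.5], 0]
    - [-1, [0, 0, 0.27], 0]
    - [-1, [0, 0, 0], 0]

```text
clock: 5.37
tool_pos: [0.5147, 0.2358, 0.1436]
tool_rot: [0.421, 0.907, -0.001, -0.001]
ft_force: [-0.2, -0.3, -0.8]
gripper_width: 0.0855
grasp_force: 0.0
```

Request:
jog_arm:
  deltas:
    - [1, [0, 0, 0], 0]
    - [1, [0, 0, 0], 0]
    - [1, [0, 0, 0], 0]
    - [1, [0, 0, 0], 0]
    - [1, [0, 0, 0], 0]
  squeeze: 100

```text
clock: 5.78
tool_pos: [0.5156, 0.2361, 0.1456]
tool_rot: [0.421, 0.907, 0.0, 0.0]
ft_force: [0.1, 0.2, -1.0]
gripper_width: 0.0291
grasp_force: 98.7
```

Request:
jog_arm:
  deltas:
    - [1, [0, 0, 0], 0]
    - [1, [0, 0, 0], 0]
    - [1, [0, 0, 0], 0]
    - [1, [0, 0, 0], 0]
    - [1, [0, 0, 0], 0]

```text
clock: 6.2
tool_pos: [0.5156, 0.2361, 0.1456]
tool_rot: [0.421, 0.907, 0.0, 0.0]
ft_force: [-3.4, -1.9, 5.1]
gripper_width: 0.0291
grasp_force: 99.5
```

Request:
jog_arm:
  deltas:
    - [1, [0, 0, -0.05], 0]
    - [1, [0, 0, -0.1], 0]
    - [1, [0, 0, -0.2], 0]
    - [1, [0, 0, -0.3], 0]
    - [1, [0, 0, -0.4], 0]

```text
clock: 6.62
tool_pos: [0.5142, 0.2358, 0.1699]
tool_rot: [0.421, 0.907, -0.001, -0.001]
ft_force: [0.1, 0.6, -6.5]
gripper_width: 0.0291
grasp_force: 99.1
```

Request:
jog_arm:
  deltas:
    - [1, [0, 0, -0.45], 0]
    - [1, [0, 0, -0.45], 0]
    - [1, [0, 0, -0.45], 0]
    - [1, [0, 0, -0.45], 0]
    - [1, [0, 0, -0.4], 0]

```text
clock: 7.03
tool_pos: [0.5157, 0.2362, 0.2279]
tool_rot: [0.421, 0.907, 0.001, 0.001]
ft_force: [0.4, 0.2, -6.2]
gripper_width: 0.0289
grasp_force: 99.1
```

Request:
jog_arm:
  deltas:
    - [1, [0, 0, -0.3], 0]
    - [1, [0, 0, -0.2], 0]
    - [1, [0, 0, -0.1], 0]
    - [1, [0, 0, 0], 0]
    - [1, [0, 0, 0], 0]

```text
clock: 7.45
tool_pos: [0.515, 0.236, 0.2404]
tool_rot: [0.421, 0.907, -0.0, -0.0]
ft_force: [-0.4, -0.1, -6.5]
gripper_width: 0.0285
grasp_force: 99.1
```

```bash
python3 - <<'E'
from h import *
print(readout.get_state())
im=optics.get_image("side"); c=cv2.resize(im[100:300,180:400,::-1],None,fx=3,fy=3); cv2.imwrite("pics/side2.png",c)
E
```

```text
{'clock': 7.45, 'joints': array([ 2.76895589e-01,  2.48581899e-01,  1.62745097e+00,  4.22532200e-05,
        1.26651807e+00, -4.24767944e-01]), 'joint_velocities': array([-0.00043136,  0.00621284,  0.00850841,  0.00260642,  0.00188584,
       -0.01309089]), 'effort': array([ 1.84403245e-03, -4.23282051e+01, -3.06448817e+01,  5.97982478e-03,
       -2.13925412e-02,  6.75088086e-05]), 'tool_pos': array([0.51504189, 0.23599664, 0.24042496]), 'tool_rot': array([ 4.21022842e-01,  9.07049909e-01, -2.97585755e-04, -3.76062545e-04]), 'ft_force': array([-0.36028906, -0.05320744, -6.50381909]), 'ft_torque': array([ 0.03273649, -0.00760551, -0.05015468]), 'grasp_force': 99.09788131713867, 'gripper_width': 0.02848811194560409}
```

View pics/side2.png

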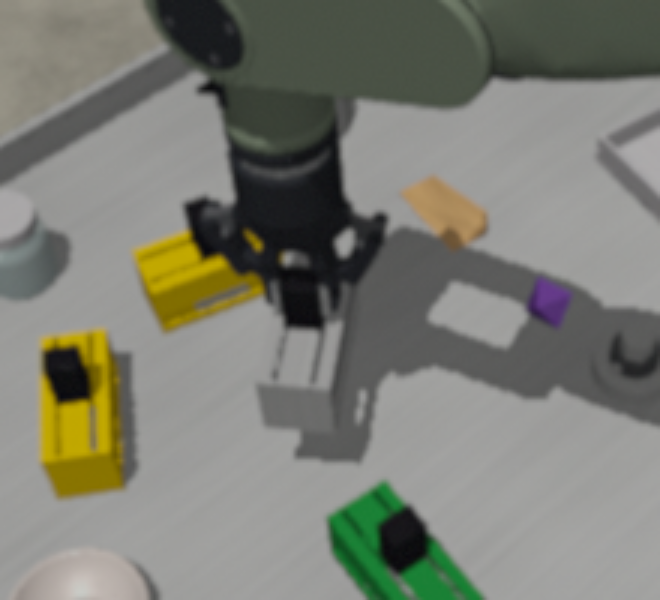

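Basket is lifted level, nuts still in (weight 6.5 N). The crop shows it hanging at (300,390) clear of its neighbours. I'll carry it smoothly to the tray.

Request:
jog_arm:
  deltas:
    - [1, [-0.1, -0.1, 0], 0]
    - [1, [-0.24, -0.25, 0], 0]
    - [1, [-0.38, -0.4, 0], 0]
    - [1, [-0.53, -0.55, 0], 0]
    - [1, [-0.67, -0.7, 0], 0]

```text
clock: 7.92
tool_pos: [0.5078, 0.1661, 0.2406]
tool_rot: [0.42, 0.907, -0.0, -0.0]
ft_force: [0.3, 0.3, -5.2]
gripper_width: 0.0288
grasp_force: 99.3
```

Request:
jog_arm:
  deltas:
    - [1, [-0.755, -0.79, 0], 0]
    - [1, [-0.755, -0.79, 0], 0]
    - [1, [-0.755, -0.79, 0], 0]
    - [1, [-0.755, -0.79, 0], 0]
    - [1, [-0.755, -0.79, 0], 0]

```text
clock: 8.33
tool_pos: [0.4926, 0.0289, 0.2408]
tool_rot: [0.421, 0.907, -0.0, -0.0]
ft_force: [0.7, -0.6, -6.5]
gripper_width: 0.0292
grasp_force: 99.3
```

Request:
jog_arm:
  deltas:
    - [1, [-0.755, -0.79, 0], 0]
    - [1, [-0.755, -0.79, 0], 0]
    - [1, [-0.755, -0.79, 0], 0]
    - [1, [-0.755, -0.79, 0], 0]
    - [1, [-0.755, -0.79, 0], 0]

```text
clock: 8.75
tool_pos: [0.4778, -0.1068, 0.2409]
tool_rot: [0.421, 0.907, -0.0, -0.0]
ft_force: [-0.0, 0.3, -5.6]
gripper_width: 0.0286
grasp_force: 99.3
```

Request:
jog_arm:
  deltas:
    - [1, [-0.755, -0.79, 0], 0]
    - [1, [-0.755, -0.79, 0], 0]
    - [1, [-0.67, -0.7, 0], 0]
    - [1, [-0.53, -0.55, 0], 0]
    - [1, [-0.38, -0.4, 0], 0]

```text
clock: 9.17
tool_pos: [0.466, -0.2184, 0.2409]
tool_rot: [0.422, 0.907, -0.001, 0.0]
ft_force: [-0.9, 0.5, -6.3]
gripper_width: 0.0291
grasp_force: 99.3
```

Request:
jog_arm:
  deltas:
    - [1, [-0.24, -0.25, 0], 0]
    - [1, [-0.1, -0.1, 0], 0]
    - [1, [0, 0, 0], -0.03]
    - [1, [0, 0, 0], -0.06]
    - [1, [0, 0, 0], -0.09]

```text
clock: 9.58
tool_pos: [0.4661, -0.2265, 0.2406]
tool_rot: [0.354, 0.935, 0.001, -0.0]
ft_force: [0.1, -1.3, -4.7]
gripper_width: 0.0287
grasp_force: 101.9
```

Request:
jog_arm:
  deltas:
    - [1, [0, 0, 0], -0.1]
    - [1, [0, 0, 0], -0.1]
    - [1, [0, 0, 0], -0.1]
    - [1, [0, 0, 0], -0.1]
    - [1, [0, 0, 0], -0.1]

```text
clock: 10.0
tool_pos: [0.4663, -0.2262, 0.2407]
tool_rot: [0.163, 0.987, 0.001, -0.0]
ft_force: [0.9, -0.0, -7.4]
gripper_width: 0.0288
grasp_force: 103.8
```

Request:
jog_arm:
  deltas:
    - [1, [0, 0, 0], -0.09]
    - [1, [0, 0, 0], -0.06]
    - [1, [0, 0, 0], -0.03]
    - [1, [0, 0, 0], 0]
    - [1, [0, 0, 0], 0]

```text
clock: 10.42
tool_pos: [0.4662, -0.227, 0.2408]
tool_rot: [0.096, 0.995, 0.0, -0.0]
ft_force: [0.4, 1.7, -5.8]
gripper_width: 0.029
grasp_force: 106.0
```

```bash
python3 - <<'E'
from h import *
s=readout.get_state(); print(s["clock"],s["tool_pos"],s["tool_rot"],s["ft_force"],s["ft_torque"])
im=optics.get_image("side"); c=cv2.resize(im[60:260,320:540,::-1],None,fx=3,fy=3); cv2.imwrite("pics/side3.png",c)
E
```

```text
10.4167 [ 0.46620369 -0.22699158  0.24081425] [ 9.64308562e-02  9.95339654e-01  2.19812269e-04 -1.19251171e-04] [ 0.42975881  1.69626553 -5.83701675] [ 0.12260405  0.42576203 -0.03806765]
```

View pics/side3.png

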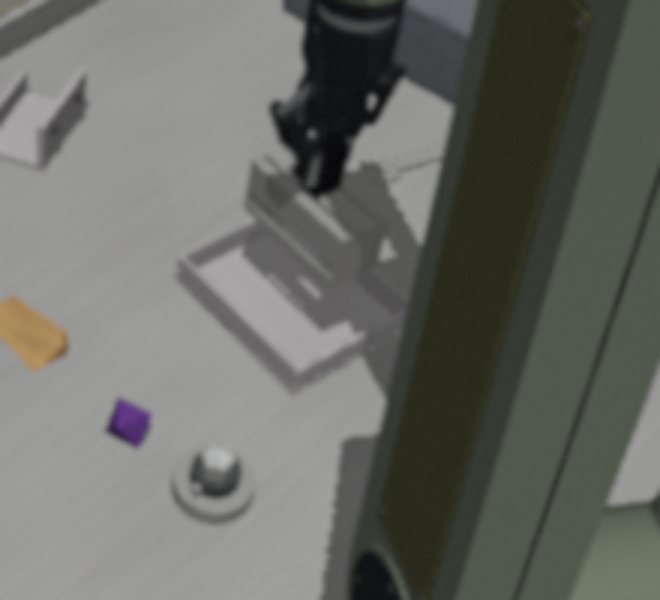

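The crop shows the basket at (310,220) held above the tray, parallel to its long side. I'll lower it to just over the rim and check the weight at rest.

Request:
jog_arm:
  deltas:
    - [1, [0, 0, 0.1], 0]
    - [1, [0, 0, 0.25], 0]
    - [1, [0, 0, 0.4], 0]
    - [1, [0, 0, 0.4], 0]
    - [1, [0, 0, 0.3], 0]

```text
clock: 10.88
tool_pos: [0.4653, -0.2273, 0.2026]
tool_rot: [0.097, 0.995, 0.001, -0.001]
ft_force: [0.6, 0.3, -5.4]
gripper_width: 0.0291
grasp_force: 105.0
```

Request:
jog_arm:
  deltas:
    - [1, [0, 0, 0.2], 0]
    - [1, [0, 0, 0.1], 0]
    - [1, [0, 0, 0], 0]
    - [1, [0, 0, 0], 0]
    - [1, [0, 0, 0], 0]

```text
clock: 11.3
tool_pos: [0.4666, -0.2281, 0.1977]
tool_rot: [0.097, 0.995, -0.0, 0.001]
ft_force: [5.6, 8.4, -2.6]
gripper_width: 0.0288
grasp_force: 115.7
```

```bash
cat > w.py <<'E'
from h import *
F=[]
for i in range(8):
    im=optics.get_image("side"); s=readout.get_state(); F.append(np.r_[s["ft_force"],s["ft_torque"]])
print("clock",s["clock"],"pos",s["tool_pos"],"grip",s["grasp_force"],s["gripper_width"]); print("mean",np.mean(F,0).round(3),"std",np.std(F,0).round(3))
E
python3 w.py
```

```text
clock 11.7 pos [ 0.46618083 -0.22781536  0.19729575] grip 111.93743348121643 0.028775422805584146
mean [-0.543 -1.029 -7.003 -0.12   0.091  0.013] std [4.529 1.661 1.944 0.203 1.355 0.13 ]
```

```bash
python3 - <<'E'
from h import *
a=optics.get_image("side")[90:240,350:500,::-1]; b=optics.get_image("top")[150:300,360:510,::-1]
cv2.imwrite("pics/b4.png",cv2.resize(np.hstack([a,b]),None,fx=2.66,fy=2.66,interpolation=cv2.INTER_CUBIC))
for i in range(6):
    optics.get_image("side"); s=readout.get_state(); print(s["clock"],s["ft_force"].round(1),s["ft_torque"].round(2),s["tool_rot"].round(4),s["joint_velocities"].round(3))
E
```

```text
11.85 [-1.8 -1.  -6.2] [-0.15 -0.11  0.07] [ 9.670e-02  9.953e-01 -0.000e+00 -1.000e-04] [-0.012 -0.003  0.007  0.068 -0.068  0.011]
11.9 [-5.6 -5.4 -5.4] [ 0.13  0.63 -0.04] [ 9.670e-02  9.953e-01 -1.000e-04 -1.000e-04] [-0.018 -0.003  0.001  0.115  0.068  0.409]
11.95 [ 0.  -0.1 -9. ] [ 0.62  2.5  -0.02] [ 0.0967  0.9953  0.     -0.    ] [ 0.011  0.015 -0.014 -0.131  0.252 -0.051]
12.0 [ 0.9 -1.9 -6.9] [-0.54  0.34 -0.04] [9.670e-02 9.953e-01 0.000e+00 1.000e-04] [ 0.005  0.003 -0.001 -0.046 -0.015  0.024]
12.05 [  3.5 -10.9  -9.8] [-1.5  -0.21 -0.01] [ 9.670e-02  9.953e-01 -2.000e-04  2.000e-04] [-0.01   0.011 -0.025 -0.022  0.134 -0.033]
12.1 [ 1.2  1.1 -6.9] [-0.22 -0.51 -0.28] [ 9.670e-02  9.953e-01  0.000e+00 -1.000e-04] [-0.003  0.003 -0.004 -0.004  0.009 -0.175]
```

View pics/b4.png

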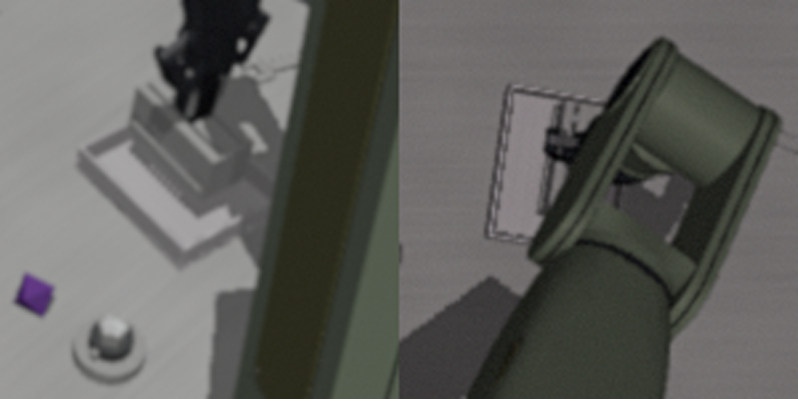

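Request:
jog_arm:
  deltas:
    - [1, [0, 0, 0], 0]
    - [1, [0, 0, 0], 0]
    - [1, [0, 0, 0], 0]
  squeeze: 60

```text
clock: 12.35
tool_pos: [0.4661, -0.2278, 0.1971]
tool_rot: [0.097, 0.995, 0.0, -0.0]
ft_force: [0.3, 0.9, -6.3]
gripper_width: 0.0288
grasp_force: 111.9
```

```bash
python3 w.py
```

```text
clock 12.75 pos [ 0.46611823 -0.22774879  0.19713544] grip 107.3427665233612 0.02853765352474289
mean [-0.072  0.13  -6.033  0.14   0.12   0.019] std [1.187 1.027 1.433 0.318 1.026 0.176]
```

Baseline weight is about 6.4 N. Now shaking lengthwise.

Request:
jog_arm:
  deltas:
    - [1, [1, 0, 0], 0]
    - [1, [-1, 0, 0], 0]
    - [1, [-1, 0, 0], 0]
    - [1, [1, 0, 0], 0]
    - [1, [1, 0, 0], 0]
  squeeze: 80

```text
clock: 13.17
tool_pos: [0.4439, -0.2241, 0.1967]
tool_rot: [0.096, 0.995, -0.0, 0.001]
ft_force: [-0.8, -3.3, -10.1]
gripper_width: 0.0287
grasp_force: 113.6
```

Request:
jog_arm:
  deltas:
    - [1, [-1, 0, 0], 0]
    - [1, [-1, 0, 0], 0]
    - [1, [1, 0, 0], 0]
    - [1, [0, 0, 0], 0]
    - [1, [0, 0, 0], 0]

```text
clock: 13.58
tool_pos: [0.4654, -0.2273, 0.1962]
tool_rot: [0.097, 0.995, 0.001, -0.001]
ft_force: [-0.2, -0.3, -4.5]
gripper_width: 0.0288
grasp_force: 110.3
```

```bash
python3 w.py
```

```text
clock 13.9833 pos [ 0.46642171 -0.22791549  0.19764923] grip 110.27866959571838 0.028902657082989742
mean [ 0.079 -0.029 -5.268  0.017 -0.009  0.014] std [0.432 0.377 0.58  0.025 0.019 0.031]
```

Request:
jog_arm:
  deltas:
    - [1, [1, 0, 0], 0]
    - [1, [-1, 0, 0], 0]
    - [1, [-1, 0, 0], 0]
    - [1, [1, 0, 0], 0]
    - [1, [1, 0, 0], 0]

```text
clock: 14.4
tool_pos: [0.4433, -0.2239, 0.1968]
tool_rot: [0.096, 0.995, -0.0, 0.0]
ft_force: [-1.4, 0.4, -4.7]
gripper_width: 0.0287
grasp_force: 111.1
```

Request:
jog_arm:
  deltas:
    - [1, [-1, 0, 0], 0]
    - [1, [-1, 0, 0], 0]
    - [1, [1, 0, 0], 0]
    - [1, [1, 0, 0], 0]
    - [1, [-1, 0, 0], 0]

```text
clock: 14.82
tool_pos: [0.4526, -0.2201, 0.189]
tool_rot: [0.097, 0.995, 0.007, -0.014]
ft_force: [-4.4, 4.2, -8.5]
gripper_width: 0.029
grasp_force: 110.6
```

Request:
jog_arm:
  deltas:
    - [1, [-1, 0, 0], 0]
    - [1, [1, 0, 0], 0]
    - [1, [0, 0, 0], 0]
    - [1, [0, 0, 0], 0]
    - [1, [0, 0, 0], 0]

```text
clock: 15.23
tool_pos: [0.4666, -0.228, 0.1976]
tool_rot: [0.097, 0.995, -0.0, 0.001]
ft_force: [0.0, -0.7, -4.6]
gripper_width: 0.0284
grasp_force: 110.7
```

```bash
python3 w.py; python3 - <<'E'
from h import *
for n in("side","top"):
    optics.get_image(n)
    for d in find_in(n,"nut_a"): print(n,d["p"],world(n,d["at"]).round(3))
a=optics.get_image("side")[90:240,350:500,::-1]; b=optics.get_image("top")[150:300,360:510,::-1]
cv2.imwrite("pics/b5.png",cv2.resize(np.hstack([a,b]),None,fx=2.66,fy=2.66,interpolation=cv2.INTER_CUBIC))
E
```

```text
clock 15.6333 pos [ 0.46628916 -0.2278357   0.19740384] grip 110.66011905670166 0.02874465509568942
mean [-0.132  0.061 -4.502  0.009  0.042 -0.006] std [0.326 0.385 0.394 0.028 0.018 0.027]
side 0.38 [ 0.53  -0.24   0.013]
```

View pics/b5.png

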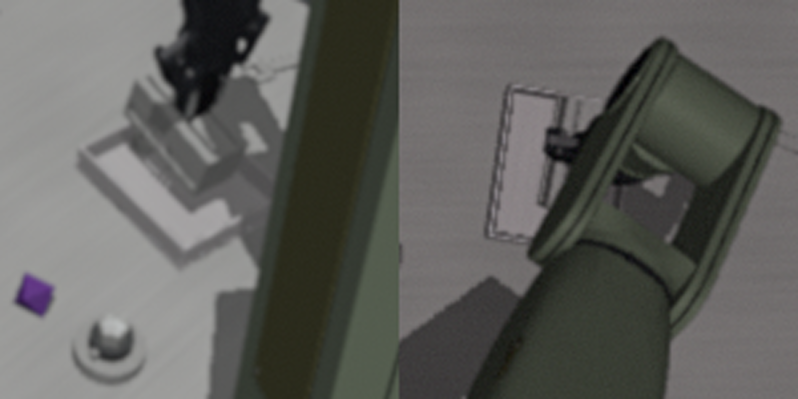

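The crop shows the basket slightly pitched in the grip over the tray. Weight has fallen from 6.4 to 5.3 to 4.5 N. One more shake, slightly higher, to confirm it has stopped dropping.

Request:
jog_arm:
  deltas:
    - [1, [0, 0, -0.5], 0]
    - [1, [1, 0, 0], 0]
    - [1, [-1, 0, 0], 0]
    - [1, [-1, 0, 0], 0]
    - [1, [1, 0, 0], 0]

```text
clock: 16.35
tool_pos: [0.4727, -0.2305, 0.2086]
tool_rot: [0.096, 0.995, -0.001, 0.004]
ft_force: [-0.6, -1.6, -2.3]
gripper_width: 0.0288
grasp_force: 110.8
```

Request:
jog_arm:
  deltas:
    - [1, [1, 0, 0], 0]
    - [1, [-1, 0, 0], 0]
    - [1, [-1, 0, 0], 0]
    - [1, [1, 0, 0], 0]
    - [1, [1, 0, 0], 0]

```text
clock: 16.77
tool_pos: [0.4429, -0.2237, 0.2087]
tool_rot: [0.096, 0.995, 0.0, -0.0]
ft_force: [-0.8, -0.2, -4.0]
gripper_width: 0.0287
grasp_force: 110.8
```

Request:
jog_arm:
  deltas:
    - [1, [-1, 0, 0], 0]
    - [1, [-1, 0, 0], 0]
    - [1, [1, 0, 0], 0]
    - [1, [0, 0, 0], 0]
    - [1, [0, 0, 0], 0]

```text
clock: 17.18
tool_pos: [0.4652, -0.2272, 0.2084]
tool_rot: [0.097, 0.995, 0.001, -0.001]
ft_force: [0.8, 0.3, -4.1]
gripper_width: 0.0286
grasp_force: 110.5
```

```bash
python3 w.py; python3 w.py|tail -1
```

```text
clock 17.5833 pos [ 0.46641805 -0.22792306  0.21014204] grip 110.54892897605896 0.0287665409026976
mean [-0.068 -0.1   -4.483  0.01   0.055 -0.005] std [0.353 0.396 0.511 0.033 0.04  0.029]
mean [-0.11   0.091 -4.589  0.016  0.056  0.011] std [0.375 0.512 0.391 0.036 0.028 0.03 ]
```

Request:
jog_arm:
  deltas:
    - [1, [0, 0, -0.3], 0]
    - [1, [0, 0, -0.5], 0]
    - [1, [0, 0, -0.4], 0]
    - [1, [0, 0.2, -0.2], 0]
    - [1, [0.1, 0.4, 0], 0]

```text
clock: 18.4
tool_pos: [0.468, -0.2138, 0.2471]
tool_rot: [0.097, 0.995, -0.001, 0.002]
ft_force: [0.7, 0.6, -3.7]
gripper_width: 0.0289
grasp_force: 110.8
```

Request:
jog_arm:
  deltas:
    - [1, [0.1, 0.6, 0], 0]
    - [1, [0.1, 0.8, 0], 0]
    - [1, [0.1, 0.9, 0], 0]
    - [1, [0.1, 0.9, 0], 0]
    - [1, [0.1, 0.9, 0], 0]

```text
clock: 18.82
tool_pos: [0.4734, -0.1076, 0.2442]
tool_rot: [0.097, 0.995, 0.0, -0.0]
ft_force: [-0.1, 0.0, -4.5]
gripper_width: 0.0288
grasp_force: 110.7
```

Request:
jog_arm:
  deltas:
    - [1, [0.1, 0.9, 0], 0]
    - [1, [0.1, 0.9, 0], 0]
    - [1, [0.1, 0.9, 0], 0]
    - [1, [0, 0.9, 0], 0]
    - [1, [0, 0.8, 0], 0]

```text
clock: 19.23
tool_pos: [0.4869, 0.0022, 0.2442]
tool_rot: [0.096, 0.995, 0.0, -0.001]
ft_force: [-0.3, 0.2, -5.3]
gripper_width: 0.0291
grasp_force: 110.7
```

Request:
jog_arm:
  deltas:
    - [1, [0, 0.6, 0], 0]
    - [1, [0, 0.4, 0], 0]
    - [1, [0, 0, 0], 0]
    - [1, [0, 0, 0], 0]

```text
clock: 19.57
tool_pos: [0.4922, 0.0248, 0.2444]
tool_rot: [0.096, 0.995, -0.0, -0.0]
ft_force: [-0.4, 0.1, -4.1]
gripper_width: 0.0287
grasp_force: 110.7
```

```bash
python3 - <<'E'
from h import *
a=optics.get_image("side"); b=optics.get_image("top")
for n in("side","top"):
    for d in find_in(n,"nut_a"): print(n,d["p"],world(n,d["at"]).round(3))
s=readout.get_state(); print(s["clock"],s["tool_pos"],s["tool_rot"],s["ft_force"])
f=lambda i,v,u:cv2.resize(i[v:v+150,u:u+150,::-1],None,fx=2.66,fy=2.66,interpolation=cv2.INTER_CUBIC)
cv2.imwrite("pics/b6.png",np.hstack([f(a,100,340),f(b,140,340)]))
cv2.imwrite("pics/s6.png",cv2.resize(a[60:260,220:460,::-1],None,fx=3,fy=3))
E
```

```text
side 0.38 [ 0.482 -0.242  0.026]
top 0.58 [ 0.491 -0.246  0.028]
19.7667 [0.49252002 0.0235201  0.24455286] [ 9.73236481e-02  9.95252767e-01 -1.57703642e-04 -1.09296046e-04] [-0.59565426 -0.09104921 -5.04730006]
```

View pics/b6.png

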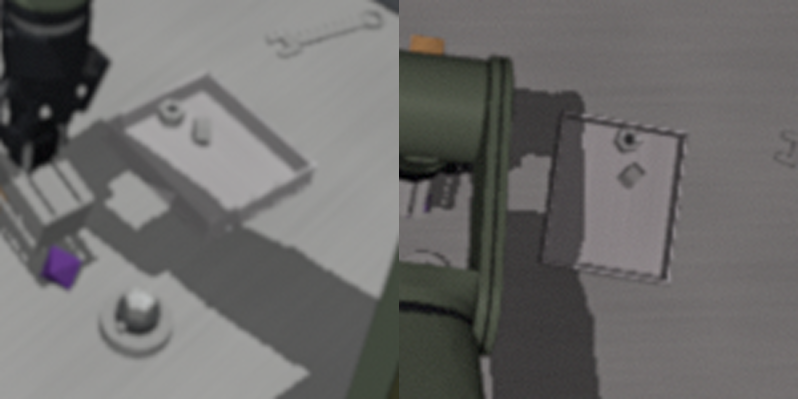

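View pics/s6.png

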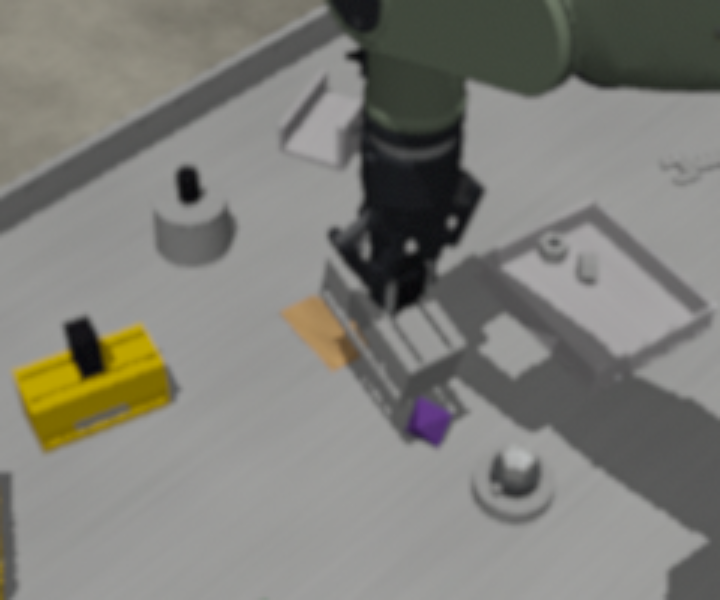

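Both nuts lie in the tray: hex nuts at (170,112) and (200,130) px in the left crop, and (628,138) and (632,175) in the right one. The basket is slightly pitched in the grip. I'll return to the start spot and turn back.

Request:
jog_arm:
  deltas:
    - [1, [0, 0.2, 0], 0]
    - [1, [0.07, 0.4, 0], 0]
    - [1, [0.07, 0.6, 0], 0]
    - [1, [0.07, 0.8, 0], 0]
    - [1, [0.07, 0.85, 0], 0]

```text
clock: 20.18
tool_pos: [0.4995, 0.0964, 0.2446]
tool_rot: [0.098, 0.995, 0.0, -0.0]
ft_force: [0.7, 1.4, -4.6]
gripper_width: 0.029
grasp_force: 110.7
```

Request:
jog_arm:
  deltas:
    - [1, [0.07, 0.85, 0], 0]
    - [1, [0.07, 0.85, 0], 0]
    - [1, [0.07, 0.85, 0], 0]
    - [1, [0.07, 0.85, 0], 0]
    - [1, [0.07, 0.8, 0], 0]

```text
clock: 20.6
tool_pos: [0.511, 0.2022, 0.2446]
tool_rot: [0.097, 0.995, 0.0, -0.0]
ft_force: [0.9, 0.8, -4.8]
gripper_width: 0.0289
grasp_force: 110.7
```

Request:
jog_arm:
  deltas:
    - [1, [0.07, 0.6, 0], 0]
    - [1, [0.04, 0.5, 0], 0]
    - [1, [0, 0.37, 0], 0.06]
    - [1, [0, 0, 0], 0.1]
    - [1, [0, 0, 0], 0.12]

```text
clock: 21.02
tool_pos: [0.5154, 0.238, 0.2445]
tool_rot: [0.207, 0.978, 0.0, -0.0]
ft_force: [-0.1, -0.4, -4.6]
gripper_width: 0.0287
grasp_force: 110.7
```

Request:
jog_arm:
  deltas:
    - [1, [0, 0, 0], 0.12]
    - [1, [0, 0, 0], 0.12]
    - [1, [0, 0, 0], 0.12]
    - [1, [0, 0, 0], 0.12]
    - [1, [0, 0, 0], 0.1]

```text
clock: 21.43
tool_pos: [0.5154, 0.2372, 0.2445]
tool_rot: [0.423, 0.906, -0.0, -0.0]
ft_force: [-0.3, -0.3, -4.5]
gripper_width: 0.0291
grasp_force: 110.7
```

Request:
jog_arm:
  deltas:
    - [1, [0, 0, 0], 0]
    - [1, [0, 0, 0], 0]
    - [1, [0, 0, 0], 0]

```text
clock: 21.68
tool_pos: [0.5155, 0.2371, 0.2445]
tool_rot: [0.42, 0.907, -0.0, -0.0]
ft_force: [0.8, -0.3, -4.6]
gripper_width: 0.0287
grasp_force: 110.7
```

```bash
python3 - <<'E'
from fit import *
optics.get_image("side")
s=readout.get_state(); p=s["tool_pos"]; q=R.from_quat(s["tool_rot"]); print(s["clock"],p,s["tool_rot"],s["ft_force"])
m=[d["pixels"] for d in cut_out("side","basket")]; uv=proj("side",np.array([p[0],p[1],.12])).astype(int)
m=[x for x in m if x[uv[1]-15:uv[1]+16,uv[0]-15:uv[0]+16].any()][0]; print(m.sum())
# pitch about pad axis through the grasp point, silhouette of the box only
yaw=np.arctan2(q.as_matrix()[1,0],q.as_matrix()[0,0]); g=p-[0,0,.0539]
for a in range(-20,21,4):
    r=R.from_euler('z',yaw)*R.from_euler('y',a,degrees=True); S=np.zeros((400,640),np.uint8)
    for b in BASKET: cv2.fillConvexPoly(S,cv2.convexHull(np.round(proj("side",r.apply(b-[0,0,.0917])+g)*16).astype(np.int32)),1,shift=4)
    S=S>0; print(a,round((S&m).sum()/(S|m).sum(),3))
E
```

```text
21.7333 [0.5154869  0.23701902 0.24460486] [ 4.20465881e-01  9.07308349e-01  2.79039245e-06 -4.76277847e-05] [ 0.41647161  0.31366153 -4.26958882]Traceback (most recent call last):
  File "<stdin>", line 5, in <module>
IndexError: list index out of range
```

Request:
jog_arm:
  deltas:
    - [1, [0, 0, 0.2], 0]
    - [1, [0, 0, 0.4], 0]
    - [1, [0, 0, 0.6], 0]
    - [1, [0, 0, 0.7], 0]
    - [1, [0, 0, 0.6], 0]
  squeeze: 20

```text
clock: 22.2
tool_pos: [0.5149, 0.2367, 0.1803]
tool_rot: [0.421, 0.907, -0.0, -0.001]
ft_force: [-0.8, -0.6, -5.2]
gripper_width: 0.0285
grasp_force: 110.8
```

Request:
jog_arm:
  deltas:
    - [1, [0, -0.03, 0.4], 0]
    - [1, [0, 0, 0.3], 0]
    - [1, [0, 0, 0.15], 0]
    - [1, [0, 0, 0], 0]
    - [1, [0, 0, 0], 0]

```text
clock: 22.62
tool_pos: [0.5154, 0.2366, 0.1613]
tool_rot: [0.421, 0.907, 0.0, 0.0]
ft_force: [-0.0, 0.2, -4.2]
gripper_width: 0.029
grasp_force: 110.8
```

Request:
jog_arm:
  deltas:
    - [1, [0, 0, 0.05], 0]
    - [1, [0, 0, 0.05], 0]
    - [1, [0, 0, 0.05], 0]
    - [1, [0, 0, 0], 0]

```text
clock: 22.95
tool_pos: [0.515, 0.2365, 0.1573]
tool_rot: [0.421, 0.907, 0.0, 0.0]
ft_force: [-0.7, -1.5, -4.5]
gripper_width: 0.029
grasp_force: 110.8
```

Request:
jog_arm:
  deltas:
    - [1, [0, 0, 0.06], 0]
    - [1, [0, 0, 0.06], 0]
    - [1, [0, 0, 0], 0]

```text
clock: 23.2
tool_pos: [0.5147, 0.2364, 0.1538]
tool_rot: [0.421, 0.907, -0.0, -0.0]
ft_force: [0.4, 0.0, -4.4]
gripper_width: 0.0286
grasp_force: 110.8
```

Request:
jog_arm:
  deltas:
    - [1, [0, 0, 0.06], 0]
    - [1, [0, 0, 0.06], 0]
    - [1, [0, 0, 0], 0]

```text
clock: 23.45
tool_pos: [0.5153, 0.2363, 0.1531]
tool_rot: [0.421, 0.907, -0.0, 0.0]
ft_force: [-2.6, -1.3, 6.7]
gripper_width: 0.029
grasp_force: 112.6
```

```bash
python3 - <<'E'
from h import *
a=optics.get_image("side"); s=readout.get_state(); print(s["clock"],s["tool_pos"],s["ft_force"],s["ft_torque"],s["grasp_force"])
cv2.imwrite("pics/s7.png",cv2.resize(a[170:290,220:360,::-1],None,fx=5,fy=5,interpolation=cv2.INTER_CUBIC))
E
```

```text
23.5 [0.51529235 0.23630265 0.1530494 ] [-3.12425807 -2.2791155   6.8482674 ] [-0.2463568   1.05642998  0.12983636] 112.55817532539368
```

View pics/s7.png

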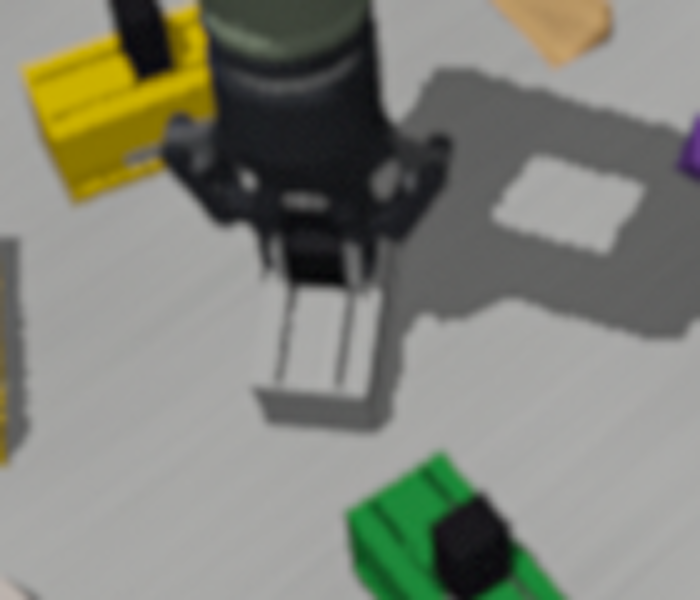

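The near end at (315,415) in the crop touches the ledge (contact about 11 N) and the basket is tilted a few degrees. I'll press gently so it levels in the pads.

Request:
jog_arm:
  deltas:
    - [1, [0, 0, 0.04], 0]
    - [1, [0, 0, 0.04], 0]
    - [1, [0, 0, 0], 0]

```text
clock: 23.75
tool_pos: [0.5156, 0.2362, 0.1528]
tool_rot: [0.421, 0.907, -0.0, 0.0]
ft_force: [-5.4, -4.4, 15.9]
gripper_width: 0.0289
grasp_force: 113.7
```

Request:
jog_arm:
  deltas:
    - [1, [0, 0, 0.04], 0]
    - [1, [0, 0, 0.04], 0]
    - [1, [0, 0, 0], 0]

```text
clock: 24.0
tool_pos: [0.5165, 0.2358, 0.1523]
tool_rot: [0.421, 0.907, -0.0, 0.001]
ft_force: [-5.8, -6.5, 20.7]
gripper_width: 0.0287
grasp_force: 114.5
```

Request:
jog_arm:
  deltas:
    - [0.33, [0, 0, 0], 0]
    - [0.33, [0, 0, 0], 0]
  squeeze: 20

```text
clock: 24.17
tool_pos: [0.5165, 0.2358, 0.1523]
tool_rot: [0.421, 0.907, -0.0, 0.001]
ft_force: [-7.0, -7.0, 22.0]
gripper_width: 0.029
grasp_force: 114.5
```

Request:
jog_arm:
  deltas:
    - [0.3, [0, 0, 0], 0]
    - [0.3, [0, 0, 0], 0]

```text
clock: 24.33
tool_pos: [0.5178, 0.2351, 0.1513]
tool_rot: [0.421, 0.907, 0.0, 0.004]
ft_force: [-0.3, -7.7, 10.6]
gripper_width: 0.03
grasp_force: 15.1
```

Request:
jog_arm:
  deltas:
    - [0.3, [0, 0, 0.05], 0]
    - [0.3, [0, 0, 0.05], 0]
    - [0.3, [0, 0, 0], 0]

```text
clock: 24.58
tool_pos: [0.5191, 0.2342, 0.1498]
tool_rot: [0.42, 0.907, -0.0, 0.005]
ft_force: [-0.2, -11.5, 15.1]
gripper_width: 0.03
grasp_force: 18.6
```

```bash
python3 - <<'E'
from fit import *
a=optics.get_image("side"); s=readout.get_state(); print(s["clock"],s["tool_pos"],s["ft_force"],s["ft_torque"],s["grasp_force"],s["gripper_width"])
m=[d["pixels"] for d in cut_out("side","basket") if d["pixels"][225:260,275:300].any()]
print(len(m))
# silhouette bottom-near-end rows: compare level and tilted predictions
def pr(th):
    r=R.from_euler('z',np.radians(130.1))*R.from_euler('y',th,degrees=True)
    g=np.array([.5156,.2361,s["tool_pos"][2]-.0539]); return proj("side",r.apply(np.array([[-.063,y,z] for y in(-.028,.028) for z in(0,.06)])-[0,0,.0917])+g).round(1).tolist()
for t in(-8,0,8): print(t,pr(t))
E
```

```text
24.6333 [0.51916047 0.23420366 0.14983992] [ -0.57328013 -10.63871407  15.92149945] [-1.90926957  0.44028418  0.16547834] 18.544849008321762 0.029732469708737077
1
-8 [[279.1, 226.1], [277.7, 210.1], [300.0, 228.0], [299.4, 212.0]]
0 [[279.8, 220.2], [277.8, 206.5], [300.6, 222.1], [299.5, 208.4]]
8 [[280.2, 214.4], [277.7, 203.2], [301.1, 216.3], [299.6, 205.1]]
```

Request:
jog_arm:
  deltas:
    - [0.3, [0, 0, -0.1], 0]
    - [0.28, [0, 0, 0], 0]
    - [0.25, [0, 0, 0], 0]
    - [0.2, [0, 0, 0], 0]
    - [0.2, [0, 0, 0], 0]

```text
clock: 25.1
tool_pos: [0.5147, 0.2368, 0.1468]
tool_rot: [0.421, 0.907, -0.0, -0.0]
ft_force: [-0.2, 0.4, 0.3]
gripper_width: 0.0341
grasp_force: 0.0
```

```bash
python3 - <<'E'
from fit import *
a=optics.get_image("side"); s=readout.get_state(); print(s["clock"],s["tool_pos"],s["ft_force"],s["grasp_force"],s["gripper_width"])
m=[d["pixels"] for d in cut_out("side","basket") if d["pixels"][225:260,275:300].any()][0]
v,u=np.nonzero(m); print(u.min(),u.max(),v.min(),v.max(),m.sum())
q=proj("side",R.from_euler('z',2.27).apply(BASKET[0])+[.5155,.236,0]); print("expected box",q.min(0),q.max(0))
E
```

```text
25.15 [0.51463884 0.23674402 0.14677775] [1.01492958 0.49888166 0.66111882] 0.10775666451081634 0.03425736659677007
270 300 205 257 992
expected box [268.60292815 207.51415615] [300.78811991 264.40389825]
```

Request:
jog_arm:
  deltas:
    - [0, [0, 0, 0], 0]
    - [-1, [0, 0, 0], 0]
    - [-1, [0, 0, 0], 0]
    - [-1, [0, 0, 0], 0]
    - [-1, [0, 0, 0], 0]

```text
clock: 25.62
tool_pos: [0.5149, 0.2365, 0.1471]
tool_rot: [0.421, 0.907, -0.0, -0.0]
ft_force: [-0.2, 0.0, 0.4]
gripper_width: 0.0853
grasp_force: 0.0
```

Request:
jog_arm:
  deltas:
    - [-1, [0, 0, -0.2], 0]
    - [-1, [0, 0, -0.5], 0]
    - [-1, [0, 0, -0.8], 0]
    - [-1, [0, 0, -1], 0]
    - [-1, [0, 0, -1], 0]

```text
clock: 26.03
tool_pos: [0.5148, 0.2364, 0.2363]
tool_rot: [0.421, 0.907, -0.0, -0.0]
ft_force: [0.8, -0.9, 0.8]
gripper_width: 0.0854
grasp_force: 0.0
```

Request:
jog_arm:
  deltas:
    - [-1, [0, -1, -0.5], 0]
    - [-1, [0, -1, 0], 0]
    - [-1, [0, -1, 0], 0]
    - [-1, [0, -1, 0], 0]
    - [-1, [0, -1, 0], 0]

```text
clock: 26.45
tool_pos: [0.4188, 0.1552, 0.2485]
tool_rot: [0.421, 0.907, 0.001, 0.001]
ft_force: [0.2, -0.6, 0.6]
gripper_width: 0.0852
grasp_force: 0.0
```

Request:
jog_arm:
  deltas:
    - [-1, [-1, -0.5, 0], 0]
    - [-1, [-1, -0.5, 0], 0]
    - [-1, [-1, -0.5, 0], 0]
    - [-1, [-1, -0.5, 0], 0]
    - [-1, [-1, -0.5, 0], 0]

```text
clock: 26.87
tool_pos: [0.4528, 0.0186, 0.2487]
tool_rot: [0.421, 0.907, 0.0, 0.001]
ft_force: [1.0, 0.1, -0.1]
gripper_width: 0.0852
grasp_force: 0.0
```

Request:
jog_arm:
  deltas:
    - [-1, [-1, 0, 0], 0]
    - [-1, [-1, 0, 0], 0]
    - [-1, [-1, 0, 0], 0]
    - [-1, [-1, 0, 0], 0]
    - [-1, [0, 0, 0], 0]

```text
clock: 27.28
tool_pos: [0.52, -0.06, 0.2492]
tool_rot: [0.422, 0.906, -0.0, 0.003]
ft_force: [-0.6, 0.4, 0.2]
gripper_width: 0.0854
grasp_force: 0.0
```

```bash
python3 - <<'E'
from fit import *
for n in("side","top"): optics.get_image(n)
ms=[]
for n in("side","top"):
    try: ms.append((n,pick(n,"basket",(.515,.236),.06)))
    except Exception as e: print(n,"none")
print("both",fit(ms,BASKET,(.515,.236)))
for m in ms: print(m[0],m[1].sum(),fit([m],BASKET,(.515,.236)))
s=readout.get_state(); print(s["clock"],s["tool_pos"])
for n in("side","top"): print(n,[(d["p"],world(n,d["at"]).round(3)) for d in find_in(n,"nut_a")])
E
```

```text
both (array([0.52794526, 0.22379009, 2.26460921]), np.float64(-1.8939257110302947))
side 1363 (array([0.52985323, 0.22237311, 2.28259162]), np.float64(-0.9504881450488145))
top 892 (array([ 0.52799418,  0.224011  , -0.8769703 ]), np.float64(-0.9568965517241379))
27.4833 [ 0.5164315  -0.05589768  0.24753399]
side [(0.57, array([ 0.528, -0.242,  0.021])), (0.55, array([ 0.487, -0.246,  0.027]))]
top [(0.59, array([ 0.488, -0.241,  0.026])), (0.39, array([ 0.538, -0.243,  0.017]))]
```

The basket stands level, but it slid 17 mm along its own −x axis when the tilt came out. There's time to fix that: regrasp, lift a little and shift it back.

Request:
jog_arm:
  deltas:
    - [-1, [0.9, 0.84, 0], 0]
    - [-1, [0.9, 0.84, 0], 0]
    - [-1, [0.9, 0.84, 0], 0]
    - [-1, [0.9, 0.84, 0], 0]
    - [-1, [0.9, 0.84, 0], 0]

```text
clock: 28.0
tool_pos: [0.5236, 0.0993, 0.2474]
tool_rot: [0.421, 0.907, 0.0, -0.0]
ft_force: [1.0, 0.6, -0.5]
gripper_width: 0.0856
grasp_force: 0.0
```

Request:
jog_arm:
  deltas:
    - [-1, [0.9, 0.84, 0], 0]
    - [-1, [0.9, 0.84, 0], 0]
    - [-1, [0.9, 0.84, 0], 0]
    - [-1, [0.9, 0.8, 0], 0]
    - [-1, [0.15, 0.05, 0], 0]

```text
clock: 28.42
tool_pos: [0.5273, 0.2282, 0.2476]
tool_rot: [0.419, 0.908, 0.001, -0.0]
ft_force: [0.6, -0.9, -0.8]
gripper_width: 0.0856
grasp_force: 0.0
```

Request:
jog_arm:
  deltas:
    - [-1, [0, 0, 0], 0]
    - [-1, [0, 0, 0], 0]

```text
clock: 28.58
tool_pos: [0.5276, 0.2234, 0.2471]
tool_rot: [0.42, 0.907, -0.0, -0.0]
ft_force: [0.1, -0.0, 0.3]
gripper_width: 0.0854
grasp_force: 0.0
```

Request:
jog_arm:
  deltas:
    - [-1, [0, 0, 0.5], 0]
    - [-1, [0, 0, 0.9], 0]
    - [-1, [0, 0, 0.9], 0]
    - [-1, [0, 0, 0.8], 0]
    - [-1, [0, 0, 0.5], 0]

```text
clock: 29.0
tool_pos: [0.5267, 0.2213, 0.1538]
tool_rot: [0.422, 0.907, -0.002, -0.002]
ft_force: [0.4, -0.7, 0.2]
gripper_width: 0.0854
grasp_force: 0.0
```

Request:
jog_arm:
  deltas:
    - [-1, [0, 0, 0.3], 0]
    - [-1, [0, 0, 0.15], 0]
    - [-1, [0, 0, 0], 0]
    - [1, [0, 0, 0], 0]
    - [1, [0, 0, 0], 0]
  squeeze: 60

```text
clock: 29.42
tool_pos: [0.5294, 0.2234, 0.1473]
tool_rot: [0.421, 0.907, 0.001, 0.001]
ft_force: [0.6, 1.3, 1.0]
gripper_width: 0.0641
grasp_force: 0.0
```

Request:
jog_arm:
  deltas:
    - [1, [0, 0, 0], 0]
    - [1, [0, 0, 0], 0]
    - [1, [0, 0, 0], 0]
    - [1, [0, 0, 0], 0]
    - [1, [0, 0, 0], 0]

```text
clock: 29.83
tool_pos: [0.5288, 0.2233, 0.1468]
tool_rot: [0.421, 0.907, 0.0, 0.001]
ft_force: [-1.2, -1.6, 5.3]
gripper_width: 0.0293
grasp_force: 60.5
```

Request:
jog_arm:
  deltas:
    - [1, [0, 0, -0.1], 0]
    - [1, [0, 0, -0.15], 0]
    - [1, [0, 0, -0.1], 0]
    - [1, [0, 0, 0], 0]
    - [1, [0, 0, 0], 0]

```text
clock: 30.25
tool_pos: [0.5281, 0.2232, 0.1542]
tool_rot: [0.421, 0.907, -0.0, -0.0]
ft_force: [-0.7, -0.5, -4.4]
gripper_width: 0.0295
grasp_force: 59.6
```

Request:
jog_arm:
  deltas:
    - [1, [0.12, -0.02, 0], 0]
    - [1, [0.24, -0.03, 0], 0]
    - [1, [0.24, 0, 0], 0]
    - [1, [0.12, 0, 0], 0]
    - [1, [0, 0, 0], 0]

```text
clock: 30.67
tool_pos: [0.5148, 0.237, 0.1544]
tool_rot: [0.42, 0.907, -0.0, -0.0]
ft_force: [-0.6, -0.3, -4.6]
gripper_width: 0.0292
grasp_force: 59.5
```

Request:
jog_arm:
  deltas:
    - [1, [0, 0, 0.1], 0]
    - [1, [0, 0, 0.1], 0]
    - [1, [0, 0, 0.07], 0]
    - [1, [0, 0, 0], 0]
    - [1, [0, 0, 0], 0]

```text
clock: 31.08
tool_pos: [0.5157, 0.236, 0.1475]
tool_rot: [0.421, 0.907, -0.0, -0.0]
ft_force: [0.1, -0.3, -4.5]
gripper_width: 0.0294
grasp_force: 59.6
```

Less than 1 mm above the ledge. I'll touch down, release, withdraw and verify.

Request:
jog_arm:
  deltas:
    - [1, [0, 0, 0.03], 0]
    - [1, [0, 0, 0], 0]
    - [0.28, [0, 0, 0], 0]
    - [0.24, [0, 0, 0], 0]
    - [0.2, [0, 0, 0], 0]

```text
clock: 31.5
tool_pos: [0.5168, 0.2364, 0.1483]
tool_rot: [0.421, 0.907, 0.001, 0.001]
ft_force: [-0.6, 0.3, -0.3]
gripper_width: 0.0337
grasp_force: 0.0
```

Request:
jog_arm:
  deltas:
    - [0, [0, 0, 0], 0]
    - [-1, [0, 0, 0], 0]
    - [-1, [0, 0, 0], 0]
    - [-1, [0, 0, 0], 0]
    - [-1, [0, 0, 0], 0]

```text
clock: 31.92
tool_pos: [0.5159, 0.2362, 0.1472]
tool_rot: [0.421, 0.907, 0.0, 0.0]
ft_force: [0.0, -0.3, 0.5]
gripper_width: 0.0854
grasp_force: 0.0
```

Request:
jog_arm:
  deltas:
    - [-1, [0, 0, -0.2], 0]
    - [-1, [0, 0, -0.5], 0]
    - [-1, [0, 0, -0.8], 0]
    - [-1, [0, 0, -1], 0]
    - [-1, [0, 0, -1], 0]

```text
clock: 32.33
tool_pos: [0.5156, 0.2361, 0.2362]
tool_rot: [0.421, 0.907, -0.0, -0.0]
ft_force: [0.5, -0.0, 0.1]
gripper_width: 0.0853
grasp_force: 0.0
```

Request:
jog_arm:
  deltas:
    - [-1, [-0.5, -0.5, -0.5], 0]
    - [-1, [-1, -0.7, 0], 0]
    - [-1, [-1, -0.7, 0], 0]
    - [-1, [-1, -0.7, 0], 0]
    - [-1, [-1, -0.7, 0], 0]

```text
clock: 32.75
tool_pos: [0.5256, 0.0959, 0.2488]
tool_rot: [0.421, 0.907, 0.0, 0.001]
ft_force: [0.4, -0.3, 0.1]
gripper_width: 0.0852
grasp_force: 0.0
```

Request:
jog_arm:
  deltas:
    - [-1, [-1, -0.7, 0], 0]
    - [-1, [-1, -0.7, 0], 0]
    - [-1, [-1, -0.7, 0], 0]
    - [-1, [-0.5, -0.5, 0], 0]
    - [-1, [0, 0, 0], 0]

```text
clock: 33.17
tool_pos: [0.5327, -0.0152, 0.2486]
tool_rot: [0.423, 0.906, -0.0, 0.001]
ft_force: [-0.3, -0.1, -1.1]
gripper_width: 0.0857
grasp_force: 0.0
```

```bash
python3 - <<'E'
from fit import *
I=[optics.get_image(n) for n in("side","top")]
ms=[(n,pick(n,"basket",(.515,.236),.06)) for n in("side","top")]
print("both",fit(ms,BASKET,(.515,.236)))
s=readout.get_state(); print(s["clock"],s["tool_pos"],s["joint_velocities"].round(3))
for n in("side","top"): print(n,[(d["p"],world(n,d["at"]).round(3)) for d in find_in(n,"nut_a")])
cv2.imwrite("pics/end.png",cv2.resize(I[0][80:310,200:500,::-1],None,fx=2.6,fy=2.6))
E
```

```text
both (array([0.51571749, 0.23720112, 2.26920261]), np.float64(-1.895226835381917))
33.3667 [ 0.53228649 -0.01099194  0.24772336] [ 0.014  0.005  0.003 -0.002 -0.003 -0.002]
side []
top [(0.54, array([ 0.489, -0.244,  0.029]))]
```

View pics/end.png

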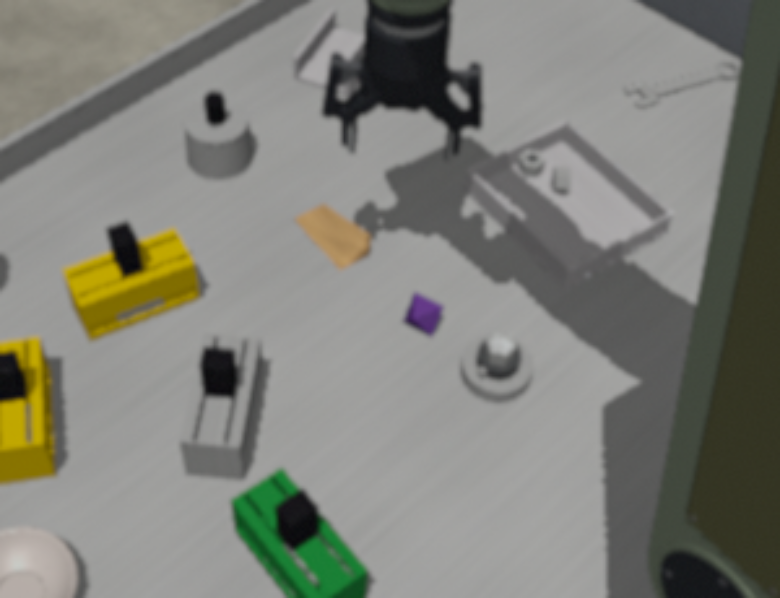

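The basket stands level and mouth down at (220,420) in the crop, back within about 1 mm of its start. Both nuts are in the tray at (530,160) and (562,180), and the gripper is clear.

```bash
python3 -c "
from bench import job_done
print(job_done())"
```

```text
the job is handed in; nothing more can be done
None
```

Both nuts lie in the tray, the empty basket is back mouth down within about 1 mm of where it stood, and the job was handed in at about 33 s; the basket first landed about 17 mm off, so I regripped it and moved it back.

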